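# Sort handwheel units by bearing drag

### The job

Spin the wheel of each of the three handwheel units briskly by its knob, one way round: a free-running wheel coasts on, and must have gone at least half a turn from where it began; a binding one drags and stops where you leave it, and need only be tried through a quarter turn. Then stand every free-running unit upright in the divided ready tray, one to a bay, and every binding one upright in the undivided repair tray. Do not drop or tip a unit, and leave the bottle, tin, offcut, tape measure and cup where they are.

Things in the scene. Friction and masses are not known exactly. Their poses are not given: they have to be found in the camera images.
- unit_a_center (a point): Handwheel unit, loose, 82 mm tall, 0.65 to 1 kg; all look alike. Grey flange 66 x 66 x 10 mm and round bearing block; above it, 34 to 46 mm up, a solid wheel 96 mm in diameter turning about the vertical; through it a fixed round steel spindle, 22 mm in diameter, 46 to 82 mm up: carry the unit by it. Point: on the axis, 41 mm above the underside; z up.
- knob_a (a point): Black crank knob on the wheel of unit_a: upright cylinder 14 mm in diameter, from 46 to 74 mm above the unit's underside, its axis 38 mm from the wheel's axis. The point is half-way up the knob; it turns with the wheel.
- wheel_a (a joint): Angle of the wheel of unit_a against its base, rad, 0 at the start, growing counter-clockwise seen from above; it counts on past a full turn. The wheel either runs freely (drag about 0.0005 Nm: pushed at 3 rad/s or more it coasts on over 1.5 rad after the finger leaves) or binds (about 0.03 Nm: it stops at once where it is left, and jams at 2.4 rad either way).
- unit_b_center (a point): Handwheel unit, loose, 82 mm tall, 0.65 to 1 kg; all look alike. Grey flange 66 x 66 x 10 mm and round bearing block; above it, 34 to 46 mm up, a solid wheel 96 mm in diameter turning about the vertical; through it a fixed round steel spindle, 22 mm in diameter, 46 to 82 mm up: carry the unit by it. Point: on the axis, 41 mm above the underside; z up.
- knob_b (a point): Black crank knob on the wheel of unit_b: upright cylinder 14 mm in diameter, from 46 to 74 mm above the unit's underside, its axis 38 mm from the wheel's axis. The point is half-way up the knob; it turns with the wheel.
- wheel_b (a joint): Angle of the wheel of unit_b against its base, rad, 0 at the start, growing counter-clockwise seen from above; it counts on past a full turn. The wheel either runs freely (drag about 0.0005 Nm: pushed at 3 rad/s or more it coasts on over 1.5 rad after the finger leaves) or binds (about 0.03 Nm: it stops at once where it is left, and jams at 2.4 rad either way).
- unit_c_center (a point): Handwheel unit, loose, 82 mm tall, 0.65 to 1 kg; all look alike. Grey flange 66 x 66 x 10 mm and round bearing block; above it, 34 to 46 mm up, a solid wheel 96 mm in diameter turning about the vertical; through it a fixed round steel spindle, 22 mm in diameter, 46 to 82 mm up: carry the unit by it. Point: on the axis, 41 mm above the underside; z up.
- knob_c (a point): Black crank knob on the wheel of unit_c: upright cylinder 14 mm in diameter, from 46 to 74 mm above the unit's underside, its axis 38 mm from the wheel's axis. The point is half-way up the knob; it turns with the wheel.
- wheel_c (a joint): Angle of the wheel of unit_c against its base, rad, 0 at the start, growing counter-clockwise seen from above; it counts on past a full turn. The wheel either runs freely (drag about 0.0005 Nm: pushed at 3 rad/s or more it coasts on over 1.5 rad after the finger leaves) or binds (about 0.03 Nm: it stops at once where it is left, and jams at 2.4 rad either way).
- ready_tray: Plywood tray, 250 mm along its x by 135 mm along its y, walls 6 mm thick and 22 mm high, floor 5 mm thick, fixed to the bench. Has one dividing wall, 6 mm thick, across its middle (at x = 0), making two bays of 116 x 123 mm, one unit to a bay, centred 61 mm either side of the middle along x. For free-running units. Origin: centre of the underside; z up.
- repair_tray: Plywood tray, 250 mm along its x by 135 mm along its y, walls 6 mm thick and 22 mm high, floor 5 mm thick, fixed to the bench. Undivided; room for two units side by side, 61 mm either side of the middle along x. For binding units. Origin: centre of the underside; z up.
- glue_center (a point): White glue bottle, 58 mm in diameter, 160 mm tall, upright among the units; bystander, leave alone. The point is at its centre, half-way up.
- tin_center (a point): Round tin, 68 mm in diameter, 60 mm tall; bystander, leave alone. The point is at its centre, half-way up.
- offcut_center (a point): Wooden offcut 90 x 40 x 28 mm lying flat, 90 along its x; bystander, leave alone. The point is at its centre, half-way up.
- tape_center (a point): Tape measure, 62 x 36 x 60 mm; bystander, leave alone. The point is at its centre, half-way up.
- mug_center (a point): Cup, 76 mm in diameter, 90 mm tall; bystander, leave alone. The point is at its centre, half-way up.
Mind the look-alikes: they are no part of the job. Leave any orange look-alike of the part that bears unit_b_center alone.

How it is judged (in metres and radians):
At the end, for the whole second after the job is handed in: Free-running units (wheels net-turned over 2.8 rad) are in the ready tray, binding ones (over 1.2 rad) in the repair tray, on its floor (centre under 55 mm high, within 100 mm along and 45 mm across of the tray's middle), upright within 0.1 rad, at rest (((x of unit_a_center in the frame of repair_tray between -0.1 and 0.1 m and y of unit_a_center in the frame of repair_tray between -0.045 and 0.045 m and height (world z) of each of unit_a_center, unit_b_center, unit_c_center below 0.055 m and angle between each of unit_a_center, unit_b_center, unit_c_center's own z axis and vertical below 0.1 rad and linear speed of each of unit_a, unit_b, unit_c below 0.03 m/s and (value of joint wheel_a above 1.2 rad or value of joint wheel_a below -1.2 rad) and x of unit_b_center in the frame of ready_tray between -0.1 and 0.1 m and y of unit_b_center in the frame of ready_tray between -0.045 and 0.045 m and (value of joint wheel_b above 2.8 rad or value of joint wheel_b below -2.8 rad) and x of unit_c_center in the frame of ready_tray between -0.1 and 0.1 m and y of unit_c_center in the frame of ready_tray between -0.045 and 0.045 m and (value of joint wheel_c above 2.8 rad or value of joint wheel_c below -2.8 rad)) or (x of unit_a_center in the frame of ready_tray between -0.1 and 0.1 m and y of unit_a_center in the frame of ready_tray between -0.045 and 0.045 m and height (world z) of each of unit_a_center, unit_b_center, unit_c_center below 0.055 m and angle between each of unit_a_center, unit_b_center, unit_c_center's own z axis and vertical below 0.1 rad and linear speed of each of unit_a, unit_b, unit_c below 0.03 m/s and (value of joint wheel_a above 2.8 rad or value of joint wheel_a below -2.8 rad) and x of unit_b_center in the frame of repair_tray between -0.1 and 0.1 m and y of unit_b_center in the frame of repair_tray between -0.045 and 0.045 m and (value of joint wheel_b above 1.2 rad or value of joint wheel_b below -1.2 rad) and x of unit_c_center in the frame of ready_tray between -0.1 and 0.1 m and y of unit_c_center in the frame of ready_tray between -0.045 and 0.045 m and (value of joint wheel_c above 2.8 rad or value of joint wheel_c below -2.8 rad)) or (x of unit_a_center in the frame of ready_tray between -0.1 and 0.1 m and y of unit_a_center in the frame of ready_tray between -0.045 and 0.045 m and height (world z) of each of unit_a_center, unit_b_center, unit_c_center below 0.055 m and angle between each of unit_a_center, unit_b_center, unit_c_center's own z axis and vertical below 0.1 rad and linear speed of each of unit_a, unit_b, unit_c below 0.03 m/s and (value of joint wheel_a above 2.8 rad or value of joint wheel_a below -2.8 rad) and x of unit_b_center in the frame of ready_tray between -0.1 and 0.1 m and y of unit_b_center in the frame of ready_tray between -0.045 and 0.045 m and (value of joint wheel_b above 2.8 rad or value of joint wheel_b below -2.8 rad) and x of unit_c_center in the frame of repair_tray between -0.1 and 0.1 m and y of unit_c_center in the frame of repair_tray between -0.045 and 0.045 m and (value of joint wheel_c above 1.2 rad or value of joint wheel_c below -1.2 rad)))); the robot touches nothing.
It fails at once if the bottle, tin, offcut, tape measure or cup is disturbed (moved more than 30 mm) (distance of any of glue_center, tin_center, offcut_center, tape_center, mug_center from where it was at the start of the episode above 0.03 m).
It fails at once if a unit is tipped by more than 35 degrees (angle between any of unit_a_center, unit_b_center, unit_c_center's own z axis and vertical above 0.6 rad).
It fails at once if a unit is dropped (in free fall with its underside more than 37 mm above the bench) ((height (world z) of unit_a_center above 0.078 m and contact force between unit_a and anything else below 0.05 N) or (height (world z) of unit_b_center above 0.078 m and contact force between unit_b and anything else below 0.05 N) or (height (world z) of unit_c_center above 0.078 m and contact force between unit_c and anything else below 0.05 N)).
It also fails if it takes over 72 s, if anything falls off the work surface, if the arm or the gripper's body presses on something with over 40 N, if the wrist force passes 120 N, or if a joint passes its speed limit or range.

### The arm

A 7-joint arm with a two-finger parallel gripper is mounted at the origin on the work surface. World frame = base frame: x ahead of the robot, y to its left, z up, the work surface at z = 0. Lengths are in mm, angles in rad, forces in N, time in s.
With the tool pointing down it reaches from about 400 to 875 mm from the base axis. Payload 6.5 kg.
Tool frame: the origin (TCP) lies midway between the tips of the shut fingers; the grasp point (between the pads) lies 19 mm behind it (manip.grip_depth is the distance from the TCP to the grasp point, in mm); z points along the fingers, y is the line along which they close (so a half turn about z gives the same grasp; the last joint's range is limited). The gripper opens to 88 mm and grips with 3 to 60 N. Pads are 18 mm wide; open, the fingers measure 123 mm over their backs; the gripper's body (75 mm by 187 mm) begins 45 mm behind the grasp point.
Start: joints at [1.278, 0.536, -0.004, 1.538, 0.003, 1.067, -0.071], TCP at [146.156, -633.347, 238.716] pointing down, gripper open.
Joint ranges: [-2.7, 2.7], [-0.37, 2.16], [-1.27, 1.26], [0.24, 2.4], [-1.31, 4.45], [0.19, 1.91], [-2.76, 2.76]. Speed limits (rad/s): [2.39, 2.39, 3.14, 3.14, 3.14, 3.14, 3.14].

### API

Orientations are given as a 3x3 rotation matrix whose columns are the frame's x, y, z axes.
In Python, from station import manip, imaging, spotter gives the robot as it stands.
- The arm moves only by the tool arm_command, never from a script. Its argument "series" is a list that holds one entry, the list of rows, each a list of 4 numbers: the shift along the tool's x, y, z in cm, then the turn about the tool's z in rad. A call has 1 to 20 rows; each row shifts and turns the commanded pose from where the row before left it, along the tool's axes as they then stand; what a row does not reach is not made up. A row lasts 1/8 s, in which the tool goes at most 62.5 mm and 10.7 degrees, less where a joint would pass 70% of its speed; a pose out of reach is approached as far as the arm can. A call with a gripper value outside its range is refused whole. "jaw" is the finger opening in cm, from 0 to 8.81, set as the call begins (left out, the last holds). The fingers move at their own pace and stop on an object; "force" is the grip in N (left out, the last holds). Time passes only in rows, so rows that do not move let the fingers close. It gives the time, the measured TCP pose, the force, the opening and the grip force at its end, in the units of the state.
- manip.get_obs(): the state, without advancing time (a new reading comes with each control period).
- imaging.get_image(name): name is "side" or "top"; returns a dict with "frame" (480x640x3 uint8, red, green, blue), "intrinsics" (3x3 intrinsics, pixels), "k1" (the pictures are not rectified: a ray, as slopes to the right and down, at radius r is drawn at 1 + k1 r^2 times it, then the intrinsics apply), "R" (3x3) and "t" (3): a world point X has camera coordinates R X + t. Camera axes: x right, y down, z forward; pixel columns grow to the right and rows downward; lengths in mm; the calibration is good to about 2 mm. A picture is of the moment at which its call begins. There is no depth.
- manip.job_done(): hands the job in; it is judged then, once.
Trained networks look in a picture, given as the dict that the camera call returned (one of the last four; its "shot" number tells which), for a name from the list of things; names that differ only in an ending like _2 or _b are one class to them, and where a whole thing is asked for, a point or a joint stands for the part that bears it (a point fixed in the world has none). Each returns a list of dicts, best first, with "score" (0 to 1); they miss things now and then, are a little off and sometimes report something else, mostly with a low value. They report only what shows in the picture. A call takes as long as a camera call. They do not tell look-alikes from the thing itself.
- spotter.spot_in(picture, name): "position" ([x, y, z] in mm, in the coordinates of the camera as it stood for that picture, good to about 4 mm: the middle of the surface that is visible of it).
The state is a dict: "clock": time; "joints": joint angles; "joint_vel": joint speeds; "effort": joint torques, N m; "eef_pos": TCP position; "orientation": TCP orientation; "force": force on the tool from outside, world axes, zero at the start; "wrist_torque": the same for the moment, N m; "opening": opening from 0.0 (shut) to 1.0 (fully open); "gripper_force": force on a finger pad.
Only numpy, scipy, OpenCV 4.12 (cv2) and the standard library are available. Lean on these libraries where they do the work, as an engineer would, in place of code of your own. Each camera call takes 0.05 s, during which the arm holds its last target. There are 200 camera calls.

## Working session

There is one attempt and no reset: what is moved stays moved. The work goes in short steps, Python scripts to look and compute and a tool call to move; the robot and the scene stay as the last step left them, time stands still between calls to the robot, and variables do not carry over. Pictures are saved under pics/ and viewed, at most 10 in all, crops included, and the job is handed in when it is done.

Besides the shell and the picture viewer there is one more tool, called after "Request:" as name(argument=value, ...) on one line, values as JSON. arm_command: Moves the arm, as the interface text tells. Its arguments: {"type":"object","properties":{"series":{"type":"array"},"jaw":{"type":"number"},"force":{"type":"number"}},"required":["series"]}

```bash
ls; mkdir -p pics; cat > h.py <<'E'
import numpy as np, cv2
from station import manip, imaging, spotter
def ray(p,uv):
    K=np.array(p["intrinsics"],float);R=np.array(p["R"]);t=np.array(p["t"]);k=p["k1"]
    d=cv2.undistortPoints(np.array([[uv]],float),K,np.array([k,0,0,0.]))[0,0]
    c=-R.T@t; return c,R.T@np.array([d[0],d[1],1])
def atz(p,uv,z):
    c,d=ray(p,uv); return c+d*(z-c[2])/d[2]
def proj(p,X):
    K=np.array(p["intrinsics"],float);R=np.array(p["R"]);t=np.array(p["t"],float)
    return cv2.projectPoints(np.array(X,float).reshape(-1,1,3),cv2.Rodrigues(R)[0],t,K,np.array([p["k1"],0,0,0.]))[0][:,0]
def world(p,pos): return np.array(p["R"]).T@(np.array(pos)-np.array(p["t"]))
def save(p,n): cv2.imwrite("pics/"+n+".png",p["frame"][:,:,::-1])
E
python3 - <<'E'
from h import *
np.set_printoptions(precision=1,suppress=True)
for n in ("top","side"):
    p=imaging.get_image(n); save(p,n+"0")
    print(n, p["k1"], -np.array(p["R"]).T@p["t"])
    for o in ("unit_a_center","knob_a","ready_tray","repair_tray","glue_center","tin_center","offcut_center","tape_center","mug_center"):
        for d in spotter.spot_in(p,o): print(o,round(d["score"],2),world(p,d["position"]))
o=manip.get_obs(); print(o)
E
```

```text
pics
top -0.17474947097131827 [ 319.3    6.9 1449.3]
unit_a_center 0.87 [482.6 140.5  46.6]
knob_a 0.95 [ 294.4 -242.9   41.6]
knob_a 0.86 [650.6 -13.2  42.2]
knob_a 0.75 [ 324.7 -375.9   44.5]
knob_a 0.67 [ 438.3 -147.    39.7]
ready_tray 0.93 [529.5 338.6   6.7]
ready_tray 0.2 [645.  -12.8  45.4]
repair_tray 0.62 [ 531.8 -317.1    4.3]
repair_tray 0.26 [ 437.4 -148.    42.3]
glue_center 0.9 [469.   -4.8 114.3]
tin_center 0.77 [628.9 146.2  63. ]
tin_center 0.6 [490.2 137.6  44.1]
offcut_center 0.97 [ 612.9 -160.7   28. ]
offcut_center 0.61 [ 436.3 -154.9   46.4]
offcut_center 0.23 [629.7 146.8  63.3]
tape_center 0.68 [ 757.2 -108.8   54.9]
mug_center 0.58 [766.4 155.2  48.6]
mug_center 0.37 [ 611.9 -161.6   29. ]
side -0.039771708135952384 [ 309.6 -740.2  533.2]
knob_a 0.92 [ 295.9 -255.5   47.5]
knob_a 0.85 [ 325.6 -387.7   41.9]
knob_a 0.74 [ 425.8 -160.4   43. ]
knob_a 0.68 [642.9 -26.4  44.6]
ready_tray 0.58 [524.  341.9  13. ]
ready_tray 0.48 [ 750.1 -131.    41.6]
repair_tray 0.56 [ 526.7 -322.     6.9]
glue_center 0.94 [463.9 -31.2  79.8]
tin_center 0.74 [625.9 123.   38.1]
offcut_center 0.93 [ 603.3 -171.6   27.9]
offcut_center 0.32 [467.3 -29.4  81.3]
tape_center 0.73 [ 749.1 -129.9   40.7]
{'clock': 1.0, 'joints': array([ 1.3,  0.5, -0. ,  1.5,  0. ,  1.1, -0.1]), 'joint_vel': array([-0., -0.,  0.,  0.,  0., -0.,  0.]), 'effort': array([  0. , -57.1,   1. , -25.2,  -0.1,   0. ,   0. ]), 'eef_pos': array([ 146.1, -633.4,  238.7]), 'orientation': array([[ 1. ,  0.2, -0. ],
       [ 0.2, -1. , -0. ],
       [-0. ,  0. , -1. ]]), 'force': array([-0.7, -0.2,  0.1]), 'wrist_torque': array([ 0. ,  0.1, -0. ]), 'gripper_force': 0.0, 'opening': 0.9953930086058156}
```

View pics/top0.png

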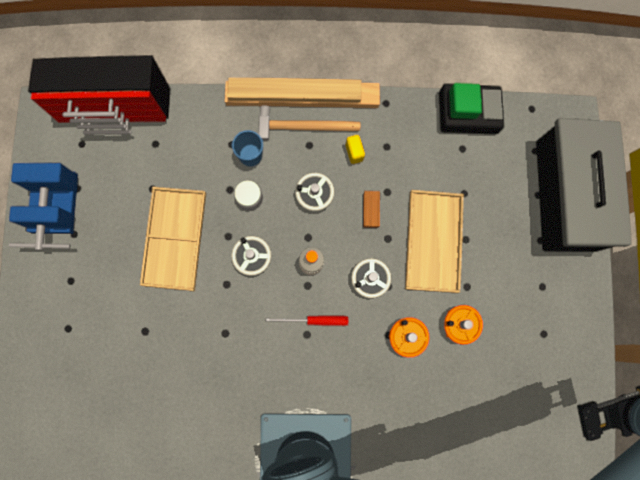

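View pics/side0.png

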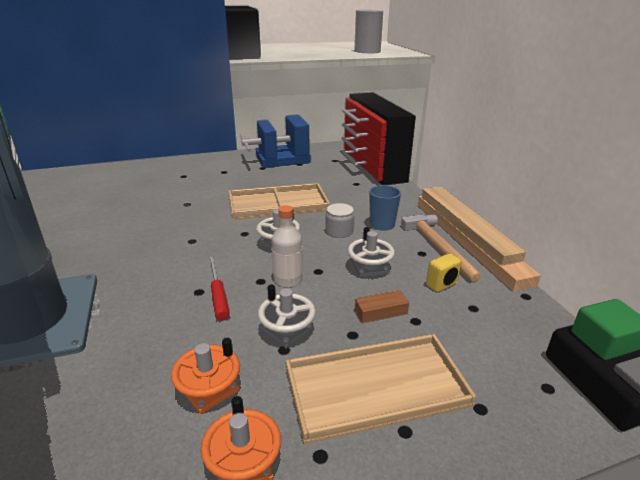

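Top view shows white units at px (251,256), (314,192) and (371,278). The orange look-alikes are at (408,337) and (463,325), the ready tray is at (173,239) and the repair tray at (436,241). Next I'll measure them exactly.

```bash
cat >> h.py <<'E'
SEEDS={"A":(251,256),"B":(314,192),"C":(371,278)}
def undist(p,pts,z): return np.array([atz(p,q,z)[:2] for q in pts])
def units(p,cent=None):
    f=p["frame"].astype(int); out={}
    for n,s in SEEDS.items():
        if cent: s=proj(p,[cent[n][0],cent[n][1],46])[0]
        m=np.zeros(f.shape[:2],np.uint8); cv2.circle(m,(int(s[0]),int(s[1])),24,1,-1)
        w=((f.min(2)>165)&(m>0)).astype(np.uint8)
        w=cv2.morphologyEx(w,cv2.MORPH_CLOSE,np.ones((3,3)))
        nl,lab,st,_=cv2.connectedComponentsWithStats(w)
        k=1+np.argmax(st[1:,4]); ys,xs=np.where(lab==k)
        P=undist(p,np.c_[xs,ys],46).astype(np.float32)
        c,r=cv2.minEnclosingCircle(P)
        ys,xs=np.where((f.max(2)<55)&(m>0))
        Q=undist(p,np.c_[xs,ys],66) if len(xs) else np.zeros((0,2))
        d=np.hypot(*(Q-c).T); Q=Q[(d>22)&(d<50)]
        kn=np.median(Q,0) if len(Q) else None
        out[n]=(np.array(c),r,kn,len(Q),None if kn is None else np.arctan2(*(kn-c)[::-1]))
    return out
E
python3 - <<'E'
from h import *
np.set_printoptions(precision=1,suppress=True)
p=imaging.get_image("top")
for n,v in units(p).items(): print(n,v)
hsv=cv2.cvtColor(p["frame"],cv2.COLOR_RGB2HSV)
for s in ((173,239),(436,241)):
    m=cv2.inRange(hsv,(10,60,120),(30,255,255)); 
    z=np.zeros_like(m); cv2.rectangle(z,(s[0]-45,s[1]-65),(s[0]+45,s[1]+65),255,-1)
    ys,xs=np.where((m&z)>0); P=undist(p,np.c_[xs,ys],20).astype(np.float32)
    print(cv2.minAreaRect(P))
big=[cv2.resize(p["frame"][y-28:y+28,x-28:x+28],(260,260),interpolation=cv2.INTER_CUBIC) for x,y in SEEDS.values()]
cv2.imwrite("pics/crop0.png",np.hstack(big)[:,:,::-1])
E
```

```text
A (array([487.7, 136.6]), 46.379737854003906, array([520.9, 154.5]), 17, np.float64(0.49695466299031354))
B (array([648.1, -15.1]), 46.40949249267578, array([649.9,  22.9]), 17, np.float64(1.5255177224710001))
C (array([ 436.7, -153.6]), 46.44640350341797, array([ 419.3, -119.9]), 17, np.float64(2.047656398505553))
((531.1887817382812, 335.31378173828125), (140.7775115966797, 253.82518005371094), 85.62899017333984)
((516.52490234375, -326.22003173828125), (165.59519958496094, 292.3185119628906), 89.39998626708984)
```

View pics/crop0.png

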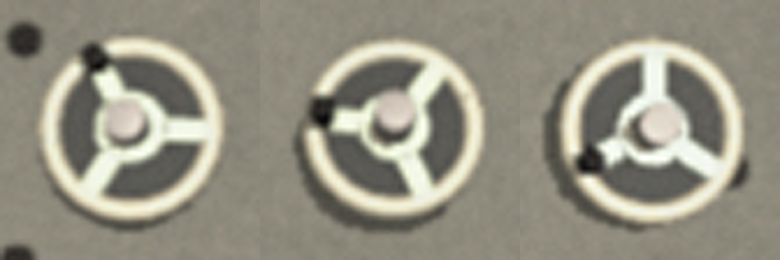

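Crop: the black knobs sit up-left on A, left on B and lower-left on C, which matches the computed angles of 0.50, 1.53 and 2.05 rad. The rows come next, starting with unit C.

```bash
cat >> h.py <<'E'
def pose():
    o=manip.get_obs(); R=o["orientation"]; return np.r_[o["eef_pos"],np.arctan2(R[1,0],R[0,0])]
def plan(wps,start=None):
    """wps: (x,y,z,phi,n): rows in tool axes (cm, rad)"""
    c=pose() if start is None else np.array(start,float); out=[]
    for *w,n in wps:
        w=np.array(w,float); d=(w-c)/n
        for i in range(n):
            q=c[3]; s=d[:3]
            out.append([round((s[0]*np.cos(q)+s[1]*np.sin(q))/10,2),round((s[0]*np.sin(q)-s[1]*np.cos(q))/10,2),round(-s[2]/10,2),round(-d[3],3)])
            c=c+d
    print(out); return c
E
python3 - <<'E'
from h import *
np.set_printoptions(precision=1,suppress=True)
print(pose())
plan([(452,-119,170,1.57,15),(452,-119,54,1.57,4)])
C=np.array([436.7,-153.6]); a=2.05-.9
def arc(C,a,steps,phi,r=38):
    w=[];st=[*(C+r*np.array([np.cos(a),np.sin(a)])),54,phi]
    for s in steps:
        a+=s; w.append((*(C+r*np.array([np.cos(a),np.sin(a)])),54,phi,1))
    plan(w,st)
arc(C,a,[.25,.4,.5,.5,.5,.3],1.57)
p=imaging.get_image("top")
hsv=cv2.cvtColor(p["frame"],cv2.COLOR_RGB2HSV)
m=cv2.inRange(hsv,(10,60,120),(30,255,255))[180:305,400:472]
nl,lab,st,_=cv2.connectedComponentsWithStats(m); k=1+np.argmax(st[1:,4]);ys,xs=np.where(lab==k)
print(cv2.minAreaRect(undist(p,np.c_[xs+400,ys+180],20).astype(np.float32)))
E
```

```text
[ 146.2 -633.3  238.7    0.2]
[[np.float64(2.76), np.float64(-2.88), np.float64(0.46), np.float64(-0.09)], [np.float64(3.0), np.float64(-2.62), np.float64(0.46), np.float64(-0.09)], [np.float64(3.23), np.float64(-2.35), np.float64(0.46), np.float64(-0.09)], [np.float64(3.42), np.float64(-2.05), np.float64(0.46), np.float64(-0.09)], [np.float64(3.59), np.float64(-1.73), np.float64(0.46), np.float64(-0.09)], [np.float64(3.73), np.float64(-1.4), np.float64(0.46), np.float64(-0.09)], [np.float64(3.84), np.float64(-1.06), np.float64(0.46), np.float64(-0.09)], [np.float64(3.92), np.float64(-0.72), np.float64(0.46), np.float64(-0.09)], [np.float64(3.97), np.float64(-0.36), np.float64(0.46), np.float64(-0.09)], [np.float64(3.99), np.float64(-0.01), np.float64(0.46), np.float64(-0.09)], [np.float64(3.97), np.float64(0.35), np.float64(0.46), np.float64(-0.09)], [np.float64(3.93), np.float64(0.7), np.float64(0.46), np.float64(-0.09)], [np.float64(3.85), np.float64(1.05), np.float64(0.46), np.float64(-0.09)], [np.float64(3.74), np.float64(1.39), np.float64(0.46), np.float64(-0.09)], [np.float64(
[... 199 characters left out ...]
0)], [np.float64(0.0), np.float64(0.0), np.float64(2.9), np.float64(-0.0)], [np.float64(0.0), np.float64(0.0), np.float64(2.9), np.float64(-0.0)]]
[[np.float64(0.28), np.float64(-0.91), np.float64(-0.0), np.float64(-0.0)], [np.float64(-0.05), np.float64(-1.51), np.float64(-0.0), np.float64(-0.0)], [np.float64(-0.87), np.float64(-1.67), np.float64(-0.0), np.float64(-0.0)], [np.float64(-1.56), np.float64(-1.05), np.float64(-0.0), np.float64(-0.0)], [np.float64(-1.87), np.float64(-0.17), np.float64(-0.0), np.float64(-0.0)], [np.float64(-1.08), np.float64(0.35), np.float64(-0.0), np.float64(-0.0)]]
((532.6854248046875, -317.4902648925781), (138.3798370361328, 254.67041015625), 86.39134979248047)
```

Request:
arm_command(series=[[[2.8,-2.9,0.5,-0.09],[3.0,-2.6,0.5,-0.09],[3.2,-2.35,0.5,-0.09],[3.4,-2.05,0.5,-0.09],[3.6,-1.75,0.5,-0.09],[3.75,-1.4,0.5,-0.09],[3.85,-1.05,0.5,-0.09],[3.9,-0.7,0.5,-0.09],[4.0,-0.35,0.5,-0.09],[4.0,0,0.5,-0.09],[4.0,0.35,0.5,-0.09],[3.9,0.7,0.5,-0.09],[3.85,1.05,0.5,-0.09],[3.7,1.4,0.5,-0.09],[3.6,1.7,0.5,-0.09],[0,0,0,0],[0,0,0,0]]], jaw=0, force=10)

```text
clock: 3.22
eef_pos: [450.3, -119.2, 163.7]
orientation: [[-0.005, 1.0, -0.0], [1.0, 0.005, -0.001], [-0.001, -0.0, -1.0]]
force: [-1.1, -0.0, -1.0]
opening: 0.01
gripper_force: 0.0
```

Request:
arm_command(series=[[[0,0.1,3.6,0],[0,0.1,3.7,0],[0,0,3.7,0],[0,0,0,0],[0,0,0,0]]])

```text
clock: 3.85
eef_pos: [453.0, -119.3, 54.8]
orientation: [[-0.005, 1.0, 0.001], [1.0, 0.005, -0.001], [-0.001, 0.001, -1.0]]
force: [-0.1, -0.2, 0.3]
opening: 0.008
gripper_force: 0.0
```

Request:
arm_command(series=[[[0.3,-0.9,0,0],[-0.05,-1.5,0,0],[-0.85,-1.65,0,0],[-1.55,-1.05,0,0],[-1.85,-0.15,0,0],[-1.1,0.35,0,0],[0,0,-4,0],[0,0,-4,0]]])

```text
clock: 4.85
eef_pos: [402.7, -169.9, 134.3]
orientation: [[-0.005, 1.0, -0.002], [1.0, 0.005, 0.001], [0.001, -0.002, -1.0]]
force: [-0.2, -0.1, -0.4]
opening: 0.005
gripper_force: 0.0
```

```bash
python3 - <<'E'
from h import *
np.set_printoptions(precision=2,suppress=True)
for i in range(4):
    p=imaging.get_image("side"); 
    q=imaging.get_image("top"); print(manip.get_obs()["clock"],units(q)["C"])
save(q,"top1")
cv2.imwrite("pics/c1.png",np.hstack([cv2.resize(q["frame"][230:326,323:419],(400,400)),cv2.resize(p["frame"][260:360,240:340],(400,400))])[:,:,::-1])
E
```

```text
4.95 (array([ 447.57, -148.27]), 16.280027389526367, array([ 429.31, -172.29]), 272, np.float64(-2.2206990991729603))
5.05 (array([ 446.38, -150.69]), 16.523733139038086, array([ 429.08, -172.33]), 264, np.float64(-2.245243227507032))
5.15 (array([ 445.16, -149.48]), 16.34602928161621, array([ 426.55, -172.19]), 270, np.float64(-2.2573512647899054))
5.25 (array([ 445.15, -148.26]), 16.27276611328125, array([ 426.92, -172.19]), 268, np.float64(-2.222084499767708))
```

View pics/c1.png

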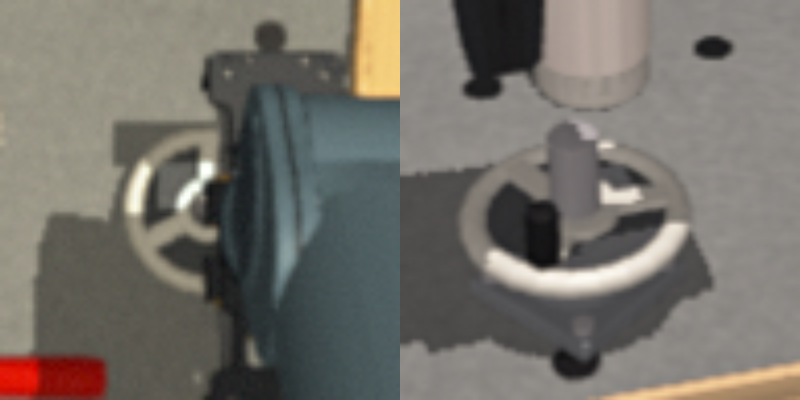

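Side crop: C's knob is in front of the spindle, at about px (275,319). The top view is blocked by the arm, so I'll use the side view to read the knob angle over time.

```bash
cat >> h.py <<'E'
CEN={"A":(487.7,136.6),"B":(648.1,-15.1),"C":(436.7,-153.6)}
def kang(p,c):
    """knob angle by darkest projected knob axis"""
    g=cv2.GaussianBlur(p["frame"].max(2).astype(np.float32),(3,3),0); ths=np.arange(-np.pi,np.pi,.04); z=np.linspace(52,72,8)
    s=[]
    for t in ths:
        X=np.c_[np.full(8,c[0]+38*np.cos(t)),np.full(8,c[1]+38*np.sin(t)),z]
        uv=proj(p,X).astype(np.float32); s.append(cv2.remap(g,uv[:,0].reshape(-1,1),uv[:,1].reshape(-1,1),1).mean())
    i=int(np.argmin(s)); return round(float(ths[i]),2),round(float(s[i]),1)
E
python3 - <<'E'
from h import *
for i in range(5):
    p=imaging.get_image("side"); print(round(manip.get_obs()["clock"],2),kang(p,CEN["C"]))
E
```

```text
5.3 (-2.22, 27.6)
5.35 (-2.22, 27.7)
5.4 (-2.22, 27.5)
5.45 (-2.22, 27.7)
5.5 (-2.22, 27.7)
```

Request:
arm_command(series=[[[0,0,-4,0],[0,0,-3,0],[3,1.2,0,0],[4,1.65,0,0],[4,1.65,0,0],[4,1.65,0,0],[4,1.65,0,0],[4,1.65,0,0],[3.8,1.55,0,0],[2.35,1.0,0,0],[0,0,0,0],[0,0,0,0]]])

```text
clock: 7.0
eef_pos: [521.7, 121.3, 203.3]
orientation: [[-0.005, 1.0, -0.001], [1.0, 0.005, -0.001], [-0.001, -0.001, -1.0]]
force: [0.5, 0.6, 0.6]
opening: 0.005
gripper_force: 0.0
```

```bash
python3 - <<'E'
from h import *
for i in range(3):
    p=imaging.get_image("side"); q=imaging.get_image("top"); print(round(manip.get_obs()["clock"],2),kang(p,CEN["C"]),kang(q,CEN["C"]))
for n,v in units(q).items(): print(n,v)
print(pose())
E
```

```text
7.1 (-2.22, 26.2) (-2.26, 85.9)
7.2 (-2.22, 25.9) (-2.26, 86.3)
7.3 (-2.22, 26.2) (-2.22, 85.5)Traceback (most recent call last):
  File "<stdin>", line 4, in <module>
  File "h.py", line 24, in units
    k=1+np.argmax(st[1:,4]); ys,xs=np.where(lab==k)
        ~~~~~~~~~^^^^^^^^^^
    return _wrapfunc(a, 'argmax', axis=axis, out=out, **kwds)
    return bound(*args, **kwds)
ValueError: attempt to get argmax of an empty sequence
```

C turned 2.0 rad and stopped where it was left, so it binds. A is next.

```bash
cat >> h.py <<'E'
def arc(C,a,steps,phi,r=38):
    C=np.array(C); w=[];st=[*(C+r*np.array([np.cos(a),np.sin(a)])),54,phi]; print(st[:2])
    for s in steps:
        a+=s; w.append((*(C+r*np.array([np.cos(a),np.sin(a)])),54,phi,1))
    np.set_printoptions(legacy='1.25'); plan(w,st)
E
python3 - <<'E'
from h import *
arc(CEN["A"],.5-.9,[.3,.5,.55,.55,.55],1.57)
arc(CEN["B"],1.53-.9,[.3,.5,.55,.55,.55],0.)
arc(CEN["B"],1.53+.9,[-.3,-.5,-.55,-.55,-.55],0.)
E
```

```text
[np.float64(522.7003177721097), np.float64(121.80210299227127)]
[[1.1, 0.28, -0.0, -0.0], [1.86, -0.28, -0.0, -0.0], [1.61, -1.29, -0.0, -0.0], [0.7, -1.94, -0.0, -0.0], [-0.42, -2.02, -0.0, -0.0]]
[678.8050453158618, 7.287500801806241]
[[-0.8, -0.81, -0.0, -0.0], [-1.74, -0.72, -0.0, -0.0], [-2.05, 0.28, -0.0, -0.0], [-1.6, 1.3, -0.0, -0.0], [-0.68, 1.95, -0.0, -0.0]]
[619.3217347694674, 9.715548559746063]
[[0.86, -0.74, -0.0, -0.0], [1.79, -0.57, -0.0, -0.0], [2.02, 0.44, -0.0, -0.0], [1.49, 1.43, -0.0, -0.0], [0.52, 2.0, -0.0, -0.0]]
```

Request:
arm_command(series=[[[0,0.1,5,0],[0,0,5,0],[0,0,4.9,0],[0,0,0,0],[0,0,0,0]]])

```text
clock: 7.92
eef_pos: [524.2, 122.9, 56.3]
orientation: [[-0.006, 1.0, 0.002], [1.0, 0.006, 0.001], [0.001, 0.002, -1.0]]
force: [1.3, -0.0, 0.4]
opening: 0.009
gripper_force: 0.0
```

Request:
arm_command(series=[[[1.1,0.3,0,0],[1.85,-0.3,0,0],[1.6,-1.3,0,0],[0.7,-1.95,0,0],[-0.4,-2.0,0,0],[0,0,-5,0],[0,0,-5,0]]])

```text
clock: 8.8
eef_pos: [469.5, 172.5, 156.5]
orientation: [[-0.008, 1.0, -0.0], [1.0, 0.008, 0.001], [0.001, -0.0, -1.0]]
force: [-0.0, -0.6, 0.2]
opening: 0.007
gripper_force: 0.0
```

```bash
python3 - <<'E'
from h import *
for i in range(4):
    p=imaging.get_image("side"); q=imaging.get_image("top"); print(round(manip.get_obs()["clock"],2),kang(p,CEN["A"]),kang(q,CEN["A"]))
save(p,"sA"); print(pose())
E
```

```text
8.9 (-2.38, 126.7) (-1.38, 45.9)
9.0 (-2.38, 128.1) (-0.9, 46.8)
9.1 (-0.58, 43.3) (-0.42, 46.7)
9.2 (-0.3, 34.6) (0.02, 47.7)
[469.4798863  170.78941329 153.6682326    1.57744947]
```

```bash
python3 - <<'E'
from h import *
np.set_printoptions(legacy='1.25')
s=pose();plan([(s[0],s[1],204,s[3],1),(678.8,7.3,204,0,10)])
E
```

```text
[[0.0, 0.0, -5.03, -0.0], [-1.65, 2.08, -0.0, 0.158], [-1.3, 2.32, -0.0, 0.158], [-0.92, 2.49, -0.0, 0.158], [-0.52, 2.6, -0.0, 0.158], [-0.1, 2.65, -0.0, 0.158], [0.32, 2.64, -0.0, 0.158], [0.73, 2.55, -0.0, 0.158], [1.12, 2.41, -0.0, 0.158], [1.48, 2.2, -0.0, 0.158], [1.81, 1.94, -0.0, 0.158]]
```

Request:
arm_command(series=[[[0,0,-5,0],[-1.65,2.1,0,0.158],[-1.3,2.3,0,0.158],[-0.9,2.5,0,0.158],[-0.5,2.6,0,0.158],[-0.1,2.65,0,0.158],[0.3,2.65,0,0.158],[0.75,2.55,0,0.158],[1.1,2.4,0,0.158],[1.5,2.2,0,0.158],[1.8,1.95,0,0.158],[0,0,0,0],[0,0,0,0]]])

```text
clock: 10.82
eef_pos: [678.6, 8.5, 203.7]
orientation: [[1.0, 0.0, -0.002], [0.0, -1.0, 0.001], [-0.002, -0.001, -1.0]]
force: [0.1, 0.1, -0.6]
opening: 0.007
gripper_force: 0.0
```

Request:
arm_command(series=[[[0,0.1,5,0],[0,0,5,0],[0,0,4.9,0],[0,0,0,0],[0,0,0,0],[-0.8,-0.8,0,0],[-1.75,-0.7,0,0],[-2.05,0.3,0,0],[-1.6,1.3,0,0],[-0.7,1.95,0,0],[0,0,-5,0],[0,0,-5,0]]])

```text
clock: 12.32
eef_pos: [610.7, -15.2, 157.7]
orientation: [[1.0, -0.004, 0.001], [-0.004, -1.0, -0.0], [0.001, 0.0, -1.0]]
force: [1.0, -0.5, -0.3]
opening: 0.002
gripper_force: 0.0
```

```bash
python3 - <<'E'
from h import *
for i in range(4):
    p=imaging.get_image("side"); q=imaging.get_image("top"); print(round(manip.get_obs()["clock"],2),kang(p,CEN["B"]),kang(q,CEN["B"]),kang(q,CEN["A"]))
print(pose(),units(q)["A"])
E
```

```text
12.43 (-0.58, 19.4) (1.78, 51.8) (-2.78, 47.6)
12.53 (0.1, 19.9) (1.82, 52.1) (-2.78, 46.6)
12.62 (0.66, 20.6) (1.86, 54.7) (-2.78, 46.7)
12.72 (-2.82, 70.5) (1.78, 55.8) (-2.78, 46.4)Traceback (most recent call last):
  File "<stdin>", line 4, in <module>
  File "h.py", line 24, in units
    k=1+np.argmax(st[1:,4]); ys,xs=np.where(lab==k)
        ~~~~~~~~~^^^^^^^^^^
    return _wrapfunc(a, 'argmax', axis=axis, out=out, **kwds)
    return bound(*args, **kwds)
ValueError: attempt to get argmax of an empty sequence
```

```bash
sed -i 's/        k=1+np.argmax/        if nl<2: continue\n        k=1+np.argmax/' h.py; python3 - <<'E'
from h import *
np.set_printoptions(legacy='1.25',precision=1,suppress=True)
q=imaging.get_image("top"); p=imaging.get_image("side")
for n,v in units(q).items(): print(n,v)
for n in "ABC": print(n,kang(q,CEN[n]),kang(p,CEN[n]))
for pic in (q,p):
  for d in spotter.spot_in(pic,"unit_a_center")+spotter.spot_in(pic,"wheel_a"): print(d["score"],world(pic,d["position"]))
save(q,"t2")
cv2.imwrite("pics/v2.png",np.hstack([q["frame"][150:330,180:460],p["frame"][180:360,210:450]])[:,:,::-1])
s=pose();plan([(s[0],s[1],204,s[3],1),(487.7,136.6,204,1.06,10)])
E
```

```text
A (array([487.7, 136.7]), 46.96556854248047, array([452. , 121.7]), 12, -2.745190836141404)
C (array([ 445.5, -188.2]), 29.58375358581543, array([ 411.7, -191.2]), 2, -3.0528733210459906)
A (-2.78, 47.3) (-2.7, 39.9)
B (1.9, 56.0) (1.94, 16.6)
C (-0.22, 75.6) (-2.22, 26.0)
0.59 [462.8   4.1 115.1]
0.78 [ 324.5 -372.1   40.6]
0.68 [489.3 135.1  46.4]
0.68 [ 304.  -260.1   45.3]
0.66 [462.  131.3  49.8]
0.64 [636.8 -27.1  46.1]
0.92 [ 296.1 -253.6   44.2]
0.82 [462.8 125.5  47.9]
0.76 [ 320.8 -391.    50.4]
0.72 [ 426.5 -172.8   47.6]
0.6 [636.5 -26.3  42.3]
[[0.0, -0.0, -4.87, -0.0], [-1.23, -1.5, -0.0, -0.106], [-1.07, -1.62, -0.0, -0.106], [-0.89, -1.73, -0.0, -0.106], [-0.7, -1.81, -0.0, -0.106], [-0.5, -1.88, -0.0, -0.106], [-0.3, -1.92, -0.0, -0.106], [-0.1, -1.94, -0.0, -0.106], [0.11, -1.94, -0.0, -0.106], [0.32, -1.92, -0.0, -0.106], [0.52, -1.87, -0.0, -0.106]]
```

View pics/v2.png

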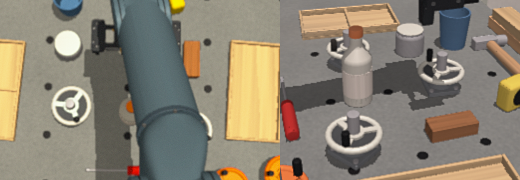

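The picture shows A still in place with its knob lower-right in the top view, and all three units upright. I'll fetch A.

Request:
arm_command(series=[[[0,0,-4.9,0],[-1.2,-1.5,0,-0.106],[-1.1,-1.6,0,-0.106],[-0.9,-1.75,0,-0.106],[-0.7,-1.8,0,-0.106],[-0.5,-1.9,0,-0.106],[-0.3,-1.9,0,-0.106],[-0.1,-1.95,0,-0.106],[0.1,-1.95,0,-0.106],[0.3,-1.9,0,-0.106],[0.5,-1.9,0,-0.106],[0,0,0,0],[0,0,0,0]]], jaw=4.4)

```text
clock: 14.65
eef_pos: [487.9, 135.6, 204.7]
orientation: [[0.494, 0.869, 0.0], [0.869, -0.494, -0.0], [-0.0, 0.0, -1.0]]
force: [-0.4, -1.2, 0.6]
opening: 0.503
gripper_force: 0.0
```

Request:
arm_command(series=[[[0.1,-0.05,5,0],[0,0,5,0],[0,0,4,0],[0,0,1.2,0],[0,0,0,0],[0,0,0,0]]])

```text
clock: 15.4
eef_pos: [488.8, 137.8, 54.1]
orientation: [[0.492, 0.87, 0.003], [0.87, -0.492, 0.001], [0.002, 0.002, -1.0]]
force: [0.2, -0.4, 0.4]
opening: 0.499
gripper_force: 0.0
```

Request:
arm_command(series=[[[0,0,0,0],[0,0,0,0],[0,0,0,0],[0,0,0,0],[0,0,-0.5,0],[0,0,-1.5,0],[0,0,-1.5,0],[0,0,0,0],[0,0,0,0]]], jaw=0, force=45)

```text
clock: 16.52
eef_pos: [487.3, 137.4, 87.7]
orientation: [[0.492, 0.871, -0.0], [0.871, -0.492, -0.0], [-0.0, -0.0, -1.0]]
force: [-1.4, -0.6, -7.9]
opening: 0.232
gripper_force: 45.0
```

```bash
python3 - <<'E'
from h import *
np.set_printoptions(legacy='1.25')
s=pose();print(s,kang(imaging.get_image("side"),CEN["B"]));plan([(470,340,s[2],s[3],8)])
E
```

```text
[487.26631754 137.37897118  87.71605406   1.05671238] (0.1, 20.4)
[[2.1, -1.43, -0.0, -0.0], [2.1, -1.43, -0.0, -0.0], [2.1, -1.43, -0.0, -0.0], [2.1, -1.43, -0.0, -0.0], [2.1, -1.43, -0.0, -0.0], [2.1, -1.43, -0.0, -0.0], [2.1, -1.43, -0.0, -0.0], [2.1, -1.43, -0.0, -0.0]]
```

Request:
arm_command(series=[[[1.1,-0.7,0,0],[2.1,-1.45,0,0],[2.1,-1.45,0,0],[2.1,-1.45,0,0],[2.1,-1.45,0,0],[2.1,-1.45,0,0],[2.1,-1.45,0,0],[2.1,-1.4,0,0],[1.0,-0.7,0,0],[0,0,0,0],[0,0,0,0],[0,0,1,0],[0,0,1,0],[0,0,0.5,0],[0,0,0.3,0],[0,0,0,0],[0,0,0,0]]])

```text
clock: 18.7
eef_pos: [470.1, 340.6, 59.8]
orientation: [[0.492, 0.871, 0.0], [0.871, -0.492, 0.0], [0.001, 0.0, -1.0]]
force: [0.1, 0.7, -6.5]
opening: 0.238
gripper_force: 45.0
```

Request:
arm_command(series=[[[0,0,0.2,0],[0,0,0,0],[0,0,0.1,0],[0,0,0,0]]])

```text
clock: 19.2
eef_pos: [470.2, 340.7, 59.3]
orientation: [[0.492, 0.871, 0.001], [0.871, -0.492, -0.0], [0.0, 0.001, -1.0]]
force: [-6.1, -5.9, 17.5]
opening: 0.235
gripper_force: 45.0
```

Request:
arm_command(series=[[[0,0,0,0],[0,0,0,0],[0,0,-1,0],[0,0,-4,0],[0,0,-5,0],[0,0,-4.5,0],[0,0,0,0]]], jaw=4.4)

```text
clock: 20.08
eef_pos: [471.8, 342.3, 206.1]
orientation: [[0.492, 0.871, 0.006], [0.871, -0.492, 0.005], [0.007, 0.003, -1.0]]
force: [1.0, -0.2, -0.1]
opening: 0.499
gripper_force: 0.0
```

```bash
python3 - <<'E'
from h import *
np.set_printoptions(legacy='1.25',precision=2,suppress=True)
q=imaging.get_image("top"); p=imaging.get_image("side")
for n,v in units(q).items(): print(n,v)
for n in "BC": print(n,kang(q,CEN[n]),kang(p,CEN[n]))
save(q,"t3")
cv2.imwrite("pics/v3.png",np.hstack([q["frame"][150:330,120:420],p["frame"][170:350,210:450]])[:,:,::-1])
print(pose())
E
```

```text
B (array([648.58, -14.71]), 47.320987701416016, array([685.32, -10.53]), 17, 0.11350372067558542)
C (array([ 430.91, -156.69]), 46.91933822631836, array([ 410.45, -186.47]), 17, -2.1726588577030492)
B (0.14, 41.2) (0.1, 19.7)
C (-2.26, 84.8) (-2.22, 25.6)
[470.02 340.3  202.09   1.06]
```

View pics/v3.png

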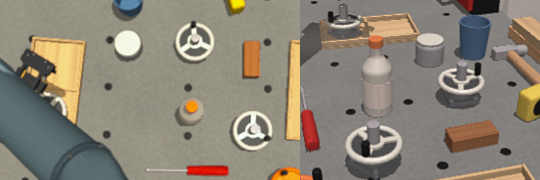

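View: A stands in the near bay of the ready tray. B (knob up, angle 0.12) and C are upright. B is next.

```bash
python3 - <<'E'
from h import *
np.set_printoptions(legacy='1.25')
plan([(648.6,-14.7,202,.12,11)])
s=[648.6,-14.7,137,.12]; plan([(592,330.6,137,.12,10)],s)
E
```

```text
[[-2.01, 3.0, 0.0, 0.085], [-1.75, 3.16, 0.0, 0.085], [-1.47, 3.3, 0.0, 0.085], [-1.19, 3.41, 0.0, 0.085], [-0.89, 3.5, 0.0, 0.085], [-0.59, 3.56, 0.0, 0.085], [-0.29, 3.6, 0.0, 0.085], [0.02, 3.61, 0.0, 0.085], [0.33, 3.6, 0.0, 0.085], [0.63, 3.56, 0.0, 0.085], [0.93, 3.49, 0.0, 0.085]]
[[-0.15, -3.5, -0.0, -0.0], [-0.15, -3.5, -0.0, -0.0], [-0.15, -3.5, -0.0, -0.0], [-0.15, -3.5, -0.0, -0.0], [-0.15, -3.5, -0.0, -0.0], [-0.15, -3.5, -0.0, -0.0], [-0.15, -3.5, -0.0, -0.0], [-0.15, -3.5, -0.0, -0.0], [-0.15, -3.5, -0.0, -0.0], [-0.15, -3.5, -0.0, -0.0]]
```

Request:
arm_command(series=[[[-2.0,3.0,0,0.085],[-1.75,3.15,0,0.085],[-1.5,3.3,0,0.085],[-1.2,3.4,0,0.085],[-0.9,3.5,0,0.085],[-0.6,3.55,0,0.085],[-0.3,3.6,0,0.085],[0,3.6,0,0.085],[0.3,3.6,0,0.085],[0.65,3.55,0,0.085],[0.9,3.5,0,0.085],[0,0,0,0],[0,0,0,0]]])

```text
clock: 21.8
eef_pos: [647.4, -14.3, 201.4]
orientation: [[0.993, 0.121, -0.001], [0.121, -0.993, 0.001], [-0.001, -0.001, -1.0]]
force: [-0.6, 0.3, -0.3]
opening: 0.501
gripper_force: 0.0
```

Request:
arm_command(series=[[[0.1,0,5,0],[0,0,5,0],[0,0,3.8,0],[0,0,1.1,0],[0,0,0,0],[0,0,0,0]]])

```text
clock: 22.55
eef_pos: [649.9, -14.2, 54.7]
orientation: [[0.993, 0.122, 0.003], [0.122, -0.993, 0.0], [0.003, 0.0, -1.0]]
force: [0.0, -0.1, 0.6]
opening: 0.5
gripper_force: 0.0
```

Request:
arm_command(series=[[[0,0,0,0],[0,0,0,0],[0,0,0,0],[0,0,0,0],[0,0,-0.5,0],[0,0,-1.5,0],[0,0,-2.5,0],[0,0,-2.5,0],[0,0,-1.5,0],[0,0,0,0],[0,0,0,0]]], jaw=0, force=45)

```text
clock: 23.92
eef_pos: [647.6, -14.6, 136.6]
orientation: [[0.993, 0.122, -0.002], [0.122, -0.993, -0.0], [-0.002, -0.0, -1.0]]
force: [-0.1, -0.2, -7.9]
opening: 0.238
gripper_force: 45.0
```

Request:
arm_command(series=[[[0,-1.7,0,0],[-0.15,-3.5,0,0],[-0.15,-3.5,0,0],[-0.15,-3.5,0,0],[-0.15,-3.5,0,0],[-0.15,-3.5,0,0],[-0.15,-3.5,0,0],[-0.15,-3.5,0,0],[-0.15,-3.5,0,0],[-0.15,-3.5,0,0],[-0.15,-1.8,0,0],[0,0,0,0],[0,0,0,0],[0,0,2,0],[0,0,2.5,0],[0,0,2,0],[0,0,0.7,0],[0,0,0,0],[0,0,0,0]]])

```text
clock: 26.3
eef_pos: [591.8, 331.5, 66.7]
orientation: [[0.993, 0.121, 0.002], [0.121, -0.993, 0.001], [0.002, -0.001, -1.0]]
force: [0.6, 0.8, -7.4]
opening: 0.235
gripper_force: 45.0
```

Request:
arm_command(series=[[[0,0,0.4,0],[0,0,0.1,0],[0,0,0.1,0],[0,0,0,0],[0,0,0,0]]])

```text
clock: 26.92
eef_pos: [591.1, 331.1, 59.8]
orientation: [[0.993, 0.122, 0.0], [0.122, -0.993, 0.0], [0.0, -0.0, -1.0]]
force: [0.2, 1.1, -6.7]
opening: 0.237
gripper_force: 45.0
```

Request:
arm_command(series=[[[0,0,0.1,0],[0,0,0.1,0],[0,0,0,0],[0,0,0,0]]])

```text
clock: 27.42
eef_pos: [591.2, 331.1, 59.3]
orientation: [[0.993, 0.121, 0.0], [0.121, -0.993, -0.0], [0.0, 0.0, -1.0]]
force: [-6.0, -3.1, 6.9]
opening: 0.237
gripper_force: 45.0
```

Request:
arm_command(series=[[[0,0,0,0],[0,0,0,0],[0,0,-1,0],[0,0,-4,0],[0,0,-5,0],[0,0,-5,0],[0,0,0,0],[0,0,0,0]]], jaw=4.4)

```text
clock: 28.42
eef_pos: [591.0, 330.9, 207.7]
orientation: [[0.993, 0.122, 0.0], [0.122, -0.993, -0.0], [0.0, 0.0, -1.0]]
force: [-0.3, 0.2, 0.1]
opening: 0.498
gripper_force: 0.0
```

```bash
python3 - <<'E'
from h import *
np.set_printoptions(legacy='1.25',precision=2,suppress=True)
q=imaging.get_image("top"); p=imaging.get_image("side"); u=units(q)["C"]
print(u,kang(q,u[0]),kang(p,u[0])); print(pose())
c=plan([(u[0][0],u[0][1],pose()[2],1.4,14)])
c[2]=92; plan([(532.7,-317.5,92,1.4,7)],c)
E
```

```text
(array([ 430.91, -156.69]), 46.91933822631836, array([ 410.43, -186.46]), 15, -2.173245549769528) (-2.18, 46.0) (-2.1, 21.1)
[590.3  330.5  206.28   0.12]
[[-1.55, 3.32, -0.0, -0.091], [-1.85, 3.16, -0.0, -0.091], [-2.13, 2.98, -0.0, -0.091], [-2.39, 2.77, -0.0, -0.091], [-2.63, 2.54, -0.0, -0.091], [-2.86, 2.29, -0.0, -0.091], [-3.05, 2.02, -0.0, -0.091], [-3.22, 1.73, -0.0, -0.091], [-3.37, 1.43, -0.0, -0.091], [-3.49, 1.12, -0.0, -0.091], [-3.57, 0.8, -0.0, -0.091], [-3.63, 0.47, -0.0, -0.091], [-3.66, 0.14, -0.0, -0.091], [-3.66, -0.2, -0.0, -0.091]]
[[-2.02, 1.82, -0.0, 0.0], [-2.02, 1.82, -0.0, 0.0], [-2.02, 1.82, -0.0, 0.0], [-2.02, 1.82, -0.0, 0.0], [-2.02, 1.82, -0.0, 0.0], [-2.02, 1.82, -0.0, 0.0], [-2.02, 1.82, -0.0, 0.0]]
```

Request:
arm_command(series=[[[-1.55,3.3,0,-0.091],[-1.85,3.15,0,-0.091],[-2.15,3.0,0,-0.091],[-2.4,2.75,0,-0.091],[-2.65,2.55,0,-0.091],[-2.85,2.3,0,-0.091],[-3.05,2.0,0,-0.091],[-3.2,1.75,0,-0.091],[-3.35,1.45,0,-0.091],[-3.5,1.1,0,-0.091],[-3.6,0.8,0,-0.091],[-3.65,0.45,0,-0.091],[-3.65,0.15,0,-0.091],[-3.65,-0.2,0,-0.091],[0,0,0,0],[0,0,0,0],[0,0,0,0]]])

```text
clock: 30.65
eef_pos: [430.6, -154.5, 207.5]
orientation: [[0.172, 0.985, -0.0], [0.985, -0.172, 0.001], [0.001, -0.0, -1.0]]
force: [0.8, 0.3, 0.9]
opening: 0.503
gripper_force: 0.0
```

Request:
arm_command(series=[[[-0.2,0,5,0],[0,0,5,0],[0,0,4.2,0],[0,0,1.2,0],[0,0,0,0],[0,0,0,0]]])

```text
clock: 31.4
eef_pos: [431.2, -157.9, 55.1]
orientation: [[0.174, 0.985, 0.002], [0.985, -0.174, -0.001], [-0.0, 0.002, -1.0]]
force: [0.2, -1.2, -0.0]
opening: 0.498
gripper_force: 0.0
```

Request:
arm_command(series=[[[0,0,0,0],[0,0,0,0],[0,0,0,0],[0,0,0,0],[0,0,-0.5,0],[0,0,-1.5,0],[0,0,-2,0],[0,0,0,0],[0,0,0,0]]], jaw=0, force=45)

```text
clock: 32.52
eef_pos: [429.3, -157.8, 93.4]
orientation: [[0.174, 0.985, -0.001], [0.985, -0.174, 0.0], [-0.0, -0.001, -1.0]]
force: [0.4, 0.2, -6.9]
opening: 0.236
gripper_force: 45.0
```

Request:
arm_command(series=[[[-1,0.9,0,0],[-2,1.85,0,0],[-2,1.85,0,0],[-2,1.85,0,0],[-2,1.85,0,0],[-2,1.85,0,0],[-2,1.85,0,0],[-1,0.9,0,0],[0,0,0,0],[0,0,0,0],[0,0,1.5,0],[0,0,1,0],[0,0,0.5,0],[0,0,0.2,0],[0,0,0,0],[0,0,0,0]]])

```text
clock: 34.52
eef_pos: [532.9, -318.3, 62.1]
orientation: [[0.174, 0.985, 0.001], [0.985, -0.174, -0.0], [-0.0, 0.001, -1.0]]
force: [0.6, 0.4, -7.2]
opening: 0.233
gripper_force: 45.0
```

Request:
arm_command(series=[[[0,0,0.1,0],[0,0,0.1,0],[0,0,0,0],[0,0,0,0]]])

```text
clock: 35.02
eef_pos: [532.9, -318.2, 60.5]
orientation: [[0.174, 0.985, 0.0], [0.985, -0.174, -0.0], [-0.0, 0.0, -1.0]]
force: [-3.5, 0.8, 4.6]
opening: 0.237
gripper_force: 45.0
```

Touchdown. I'll release, lift and check.

Request:
arm_command(series=[[[0,0,0,0],[0,0,0,0],[0,0,-1,0],[0,0,-4,0],[0,0,-5,0],[0,0,-5,0],[-3,0,0,0],[-4,0,0,0],[-4,0,0,0],[-4,0,0,0],[-3,0,0,0],[0,0,0,0]]], jaw=4.4)

```text
clock: 36.52
eef_pos: [499.7, -498.4, 210.0]
orientation: [[0.178, 0.984, -0.0], [0.984, -0.178, -0.002], [-0.002, 0.0, -1.0]]
force: [0.1, -0.5, 0.3]
opening: 0.503
gripper_force: 0.0
```

```bash
python3 - <<'E'
from h import *
np.set_printoptions(legacy='1.25',precision=2,suppress=True)
q=imaging.get_image("top"); p=imaging.get_image("side")
c={"A":(470,340),"B":(592,331),"C":(533,-318)}
for n,v in units(q,c).items(): print(n,v)
print(kang(p,c["C"]),kang(q,c["C"]))
cv2.imwrite("pics/v4.png",np.vstack([np.hstack([q["frame"][120:400,120:520]]),p["frame"][160:440,180:580]])[:,:,::-1])
E
```

```text
A (array([470.03, 341.44]), 46.94770050048828, array([434.43, 326.55]), 18, -2.7454178692904594)
B (array([591.51, 332.02]), 46.99748229980469, array([628.73, 336.2 ]), 18, 0.11190249467512008)
C (array([ 533.06, -317.8 ]), 46.8962516784668, array([ 512.61, -348.08]), 17, -2.1646935277715675)
(-2.3, 27.3) (-2.18, 35.7)
```

View pics/v4.png

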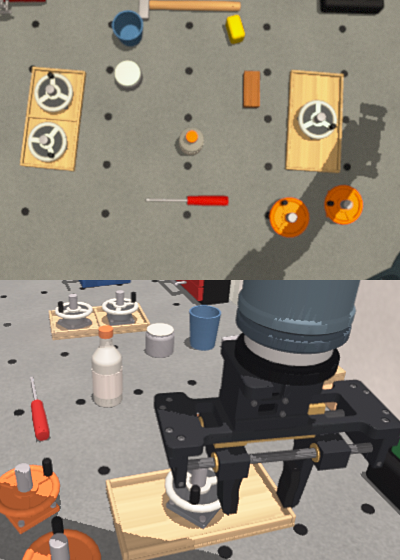

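The picture shows A and B upright in the two ready bays (crop px (45,143) and (52,92)) and C upright in the repair tray (317,118). The bystanders have not moved.

```bash
python3 -c "
from station import manip; print(manip.job_done())"
```

```text
the job is handed in; nothing more can be done
None
```

The job is handed in: A and B ran freely and stand one to a bay in the ready tray, C was binding (tried through about 2 rad) and stands in the repair tray, and the bystanders look unmoved; the hand-in call returned no verdict.

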